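# Free the clamping cap of the big centrifuge rotor, thread hand unknown

### The job

Unscrew the clamping cap from the big centrifuge rotor (the wide dark one) so that its lid can come off. Nobody remembers whether it has a left-hand or a right-hand thread, so find out by trying which way it gives, turn it that way until it is free and lift it off. Finish while still holding the cap in the gripper, upright and still, a good 5 cm clear above the rotor, and leave the small rotor's cap and the vial, screwdriver and dish beside it where they are.

Things in the scene. Friction and masses are not known exactly. Their poses are not given: they have to be found in the camera images.
- cap_grip (a point): Black cap of the big rotor, 60 to 130 g: ribbed skirt 56 mm across, 26 mm high, and on it a round ribbed knob 32 mm across, 28 mm high. Point: middle of the knob, on the cap's axis, 40 mm above the skirt's lower edge, 14 mm above the skirt's top. x points to the 7 mm wide index tab low on the skirt, which reaches 36 mm from the axis (a thin line on the knob's top points there too); z up.
- cap_foot (a point): Centre of the cap's lower edge; axes as cap_grip. Coarse three-lug thread, screwed home: one way (unknown which) the cap is solid after at most 0.15 rad, the other way it turns about 1.3 rad to a second stop; there, or up to 0.1 rad short of it, it lifts straight up, clear of the stud 20 mm up, not before. Pressed on that stop the lugs rub. A pad with up to 4 N springs it up a few mm meanwhile.
- rotor_top (a point): Centre of the upper face of the big rotor's lid, 94 mm above the table; the cap sits on it, over a metal stud 17 mm high. The rotor, a dark metal cone 170 mm across with a light metal lid 150 mm across, stands fixed on a black stand on a rubber mat and cannot turn. z up; the tab of the cap, screwed home, points within 0.15 rad of this x axis.
- spare_cap_grip (a point): The same kind of cap on the small spare rotor: middle of its knob, axes as cap_grip. To be left alone.
- spare_rotor_top (a point): Centre of the upper face of the small spare rotor (light metal, 110 mm across, twelve microtubes round its cone), fixed on its own stand on the same mat, also 94 mm above the table. It may stand to the left or to the right of the big one, about 0.26 m from it.
- vial: Small amber vial, 24 mm across, 45 mm high, standing on the mat between the rotors; origin at the centre of its underside. Bystander.
- driver: Screwdriver, 170 mm long, lying on the mat on the robot's side of the rotors; origin under its middle, x along it. Bystander.
- dish: Closed clear dish, 60 mm across, 14 mm high, on the mat on the far side, between the rotors; origin at the centre of its underside. Bystander.
Not all that is in view belongs to the job. What is shaped like the part that bears cap_grip but blue or brown is not meant.

How it is judged:
By the outcome, as a careful person would: the job done as asked, in the order asked, and still so for the second after the job is handed in, while the arm keeps its last pose, push and grip.
It also fails if it takes over 61 s, if anything falls off the work surface, if the arm or the gripper's body presses on something with over 40 N, if the wrist force passes 120 N, or if a joint passes its speed limit or range.

### The arm

A 6-joint arm with a two-finger parallel gripper is mounted at the origin on the work surface. World frame = base frame: x ahead of the robot, y to its left, z up, the work surface at z = 0. Lengths are in m, angles in rad, forces in N, time in s.
With the tool pointing down it reaches from about 0.375 to 0.9 m from the base axis. Payload 3.1 kg.
Tool frame: the origin (TCP) lies midway between the tips of the shut fingers; the grasp point (between the pads) lies 19 mm behind it (env.pinch_z is the distance from the TCP to the grasp point, in m); z points along the fingers, y is the line along which they close (so a half turn about z gives the same grasp; the last joint's range is limited). The gripper opens to 85 mm and grips with 20 to 120 N. Pads are 22 mm wide; open, the fingers measure 114 mm over their backs; the gripper's body (76 mm by 85 mm) begins 54 mm behind the grasp point. The pads swing forward as they close: fully open they stand 13 mm farther back than shut.
Start: joints at [1.131, 0.527, 1.433, -0, 1.181, -0.178], TCP at [0.162, 0.604, 0.231] pointing down, gripper open.
Joint ranges: [-3.08, 3.08], [-0.75, 2.2], [0.22, 2.44], [-1.43, 4.57], [0, 2.65], [-2.85, 2.85]. Speed limits (rad/s): [2.79, 2.79, 3.14, 3.14, 3.14, 3.14].

### API

Orientations are given as a 3x3 rotation matrix whose columns are the frame's x, y, z axes.
In Python, from cell import env gives the robot as it stands.
- The arm moves only by the tool play_rows, never from a script. Its argument "commands" is text: rows parted by semicolons, each of 6 numbers parted by spaces: the shift along the world's x, y, z each as a share of 40 mm, from -1 to 1, then the turn, a rotation vector about the world's x, y, z each as a share of 10 degrees, from -1 to 1. A call has 1 to 12 rows; each row shifts and turns the commanded pose from where the row before left it; what a row does not reach is not made up. A row lasts 1/8 s, in which the tool goes at most 62.5 mm and 10.7 degrees, less where a joint would pass 70% of its speed; a pose out of reach is approached as far as the arm can. A call with a number of a shift or a turn outside -1 to 1 is refused whole. A call with a gripper value outside its range is refused whole. "hand" is the closure, from -1 (fully open) to 1 (shut), set as the call begins (left out, the last holds). The fingers move at their own pace and stop on an object; "squeeze" is the grip in N (left out, the last holds). Time passes only in rows, so rows that do not move let the fingers close. It gives the time, the measured TCP pose, the force, the opening and the grip force at its end, in the units of the state.
- env.get_obs(): the state, without advancing time (a new reading comes with each control period).
- env.snapshot(name): name is "scene" or "side" or "wrist"; returns (picture, depth): 384x512x3 uint8, red, green, blue; 384x512 float32, m along the optical axis (not along the pixel's ray), 0 where there is no reading.
- env.get_calibration(name): a dict with "fx", "fy", "cx", "cy" (pixels), "k1" (the pictures are not rectified: a ray, as slopes to the right and down, at radius r is drawn at 1 + k1 r^2 times it, then the intrinsics apply), "world_to_cam" (4x4, takes a point from world to camera coordinates). Camera axes: x right, y down, z forward; pixel columns grow to the right and rows downward; lengths in m; the calibration is good to about 2 mm. A picture is of the moment at which its call begins: read the wrist's pose just before it. get_calibration takes no time and is no camera call; for the wrist camera it gives the pose at the moment of the call.
- env.finish_job(): hands the job in; it is judged then, once.
The state is a dict: "t": time; "q": joint angles; "dq": joint speeds; "joint_efforts": joint torques, N m; "tcp_pos": TCP position; "eef_rot": TCP orientation; "wrist_force": force on the tool from outside, world axes, zero at the start; "torque": the same for the moment, N m; "opening": finger opening in m; "grip_force": force on a finger pad.
Only numpy, scipy, OpenCV 4.12 (cv2) and the standard library are available. Lean on these libraries where they do the work, as an engineer would, in place of code of your own. Each camera call takes 0.05 s, during which the arm holds its last target. There are 200 camera calls.

## Working session

There is one attempt and no reset: what is moved stays moved. The work goes in short steps, Python scripts to look and compute and a tool call to move; the robot and the scene stay as the last step left them, time stands still between calls to the robot, and variables do not carry over. Pictures are saved under pics/ and viewed, at most 10 in all, crops included, and the job is handed in when it is done.

Besides the shell and the picture viewer there is one more tool, called after "Emit:" as name(argument=value, ...) on one line, values as JSON. play_rows: Moves the arm, as the interface text tells. Shift numbers are shares of 40 mm and turn numbers shares of 10 degrees, none past 1 either way. Its arguments: {"type":"object","properties":{"commands":{"type":"string"},"hand":{"type":"number"},"squeeze":{"type":"number"}},"required":["commands"]}

```bash
mkdir -p pics
cat > h.py <<'E'
import numpy as np, cv2
from cell import env
def snap(n,f):
    c=env.get_calibration(n); p,d=env.snapshot(n); cv2.imwrite('pics/'+f+'.png',p[:,:,::-1]); np.savez('pics/'+f+'.npz',p=p,d=d,**{k:np.array(v) for k,v in c.items()}); return p,d
def load(f): return np.load('pics/'+f+'.npz')
def ray(z,u,v):
    K=np.array([[z['fx'],0,z['cx']],[0,z['fy'],z['cy']],[0,0,1.]])
    x=cv2.undistortPoints(np.array([[[u,v]]],float),K,np.array([z['k1'],0,0,0,0.]))[0,0]
    return np.array([x[0],x[1],1])
def world(z,u,v,d=None,h=None):
    T=np.linalg.inv(z['world_to_cam']); r=T[:3,:3]@ray(z,u,v); o=T[:3,3]
    if h is not None: d=(h-o[2])/r[2]
    elif d is None: d=float(z['d'][int(round(v)),int(round(u))])
    return o+d*r
def show(f,x0,y0,x1,y1,s,out):
    cv2.imwrite('pics/'+out+'.png',cv2.resize(cv2.imread('pics/'+f+'.png')[y0:y1,x0:x1],None,fx=s,fy=s,interpolation=cv2.INTER_CUBIC))
E
python3 - <<'E'
from h import *
snap('scene','s0');snap('side','d0')
a=cv2.imread('pics/s0.png');b=cv2.imread('pics/d0.png')
cv2.imwrite('pics/both.png',cv2.resize(np.vstack([a,b]),None,fx=.78,fy=.78))
print(env.get_obs()['t'])
E
```

```text
0.1
```

View pics/both.png

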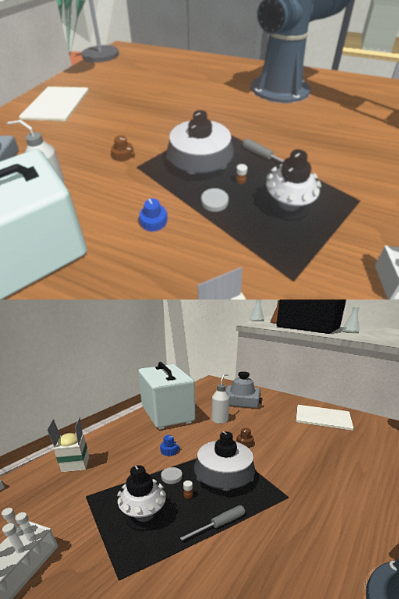

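In the scene view (full-size pixels) the candidates are the black cap on the wide dark rotor at ~(256,158), the black cap on the small tubed rotor at ~(378,212), a brown cap at ~(156,190) and a blue cap at ~(195,275). By the description I choose the first one, and I'll check it in a close crop.

Run:
```python
from h import *
show('s0',200,130,312,230,5,'c1');show('d0',235,155,347,255,5,'c2')
a=cv2.imread('pics/c1.png');b=cv2.imread('pics/c2.png')
cv2.imwrite('pics/c12.png',cv2.resize(np.hstack([a,b]),None,fx=.714,fy=.714))
for f,u,v in (('s0',256,143),('s0',257,165),('d0',290,175),('s0',378,196)):
    z=load(f);print(f,world(z,u,v).round(3))
# knob top points from depth, z>0.13
for f in('s0','d0'):
    z=load(f);P=[]
    for v in range(384):
        for u in range(512):
            if z['d'][v,u]>0.1 and z['p'][v,u].max()<110:
                p=world(z,u,v)
                if .139<p[2]<.156 and .2<p[0]<.9 and abs(p[1])<.7:P.append(p)
    P=np.array(P);
    from scipy.cluster.hierarchy import fclusterdata
    L=fclusterdata(P[:,:2],.04,'distance')
    for l in set(L):
        q=P[L==l]
        if len(q)>15: print(f,len(q),q.min(0).round(3),q.max(0).round(3),q.mean(0).round(3))
```

```text
s0 [ 0.498 -0.118  0.149]
s0 [ 0.526 -0.105  0.121]
d0 [ 0.497 -0.105  0.149]
s0 [0.583 0.114 0.15 ]
s0 156 [ 0.489 -0.128  0.139] [ 0.521 -0.099  0.15 ] [ 0.509 -0.112  0.146]
s0 259 [0.567 0.107 0.139] [0.598 0.138 0.15 ] [0.586 0.123 0.146]
d0 229 [0.564 0.108 0.139] [0.596 0.138 0.15 ] [0.577 0.125 0.146]
d0 148 [ 0.488 -0.129  0.139] [ 0.519 -0.098  0.15 ] [ 0.501 -0.11   0.146]
```

View pics/c12.png

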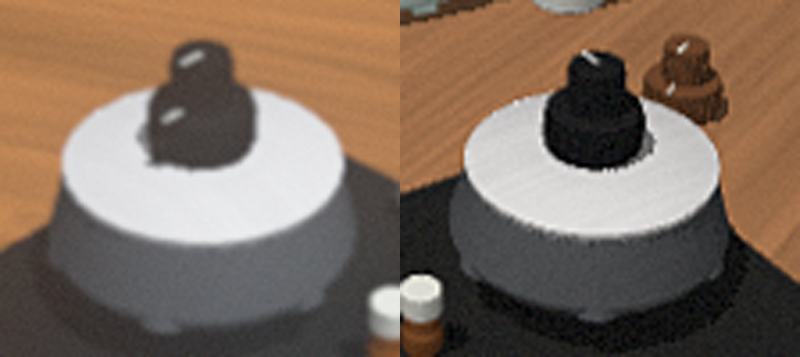

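The crop confirms the choice: it shows the black cap on the light lid of the wide dark cone. The index line is visible on the knob top, and the brown cap stands behind it on the table. Depth puts the cap axis at about (0.504, -0.1135), with the knob top at 0.149, where 0.148 is expected. Next I go above it.

Emit:
play_rows(commands="0.43 -0.9 0 0 0 -0.39;0.43 -0.9 0 0 0 -0.39;0.43 -0.9 0 0 0 -0.39;0.43 -0.9 0 0 0 -0.39;0.43 -0.9 0 0 0 -0.39;0.43 -0.9 0 0 0 -0.39;0.43 -0.9 0 0 0 -0.39;0.43 -0.9 0 0 0 -0.39;0.43 -0.9 0 0 0 -0.39;0.43 -0.9 0 0 0 -0.39", hand=-1)

```text
t: 1.35
tcp_pos: [0.334, 0.2425, 0.2312]
eef_rot: [[-0.586, 0.81, -0.0], [0.81, 0.586, -0.0], [0.0, -0.0, -1.0]]
wrist_force: [0.6, -0.7, -0.7]
opening: 0.0854
grip_force: 0.0
```

Emit:
play_rows(commands="0.43 -0.9 0 0 0 -0.39;0.43 -0.9 0 0 0 -0.39;0.43 -0.9 0 0 0 -0.39;0.43 -0.9 0 0 0 -0.39;0.43 -0.9 0 0 0 -0.39;0.43 -0.9 0 0 0 -0.39;0.43 -0.9 0 0 0 -0.39;0.43 -0.9 0 0 0 -0.39;0.43 -0.9 0 0 0 -0.39;0.43 -0.9 0 0 0 -0.39;0 0 0 0 0 0;0 0 0 0 0 0")

```text
t: 2.85
tcp_pos: [0.5048, -0.1157, 0.2308]
eef_rot: [[0.052, 0.999, -0.002], [0.999, -0.052, 0.001], [0.001, -0.002, -1.0]]
wrist_force: [0.8, 0.6, 0.8]
opening: 0.0853
grip_force: 0.0
```

Run:
```python
from h import *
o=env.get_obs();print(o['t'],o['q'],o['tcp_pos'],o['eef_rot'],o['opening'],o['wrist_force'],o['torque'])
snap('wrist','w0')
z=load('w0')
P=[];
for v in range(0,384):
    for u in range(0,512):
        if z['d'][v,u]>0.05:
            p=world(z,u,v)
            if .140<p[2]<.156 and np.hypot(p[0]-.504,p[1]+.1135)<.035:P.append(p)
P=np.array(P)
if len(P): print(len(P),P.min(0),P.max(0),P.mean(0))
```

```text
2.85 [-4.41520253e-01  3.85614031e-01  1.69788319e+00  3.36065502e-04
  1.06035705e+00 -3.89351740e-01] [ 0.50481765 -0.11572669  0.23075157] [[ 0.05231023  0.99862904 -0.00191941]
 [ 0.99863024 -0.05230793  0.00123152]
 [ 0.00112943 -0.0019812  -0.9999974 ]] 0.08530239738156731 [0.8279623  0.56764929 0.76638888] [-0.02308605  0.00347432 -0.01715183]
1268 [ 0.48653691 -0.12837129  0.14000765] [ 0.51956709 -0.09689113  0.1507377 ] [ 0.50326669 -0.11177087  0.14793635]
```

View pics/w0.png

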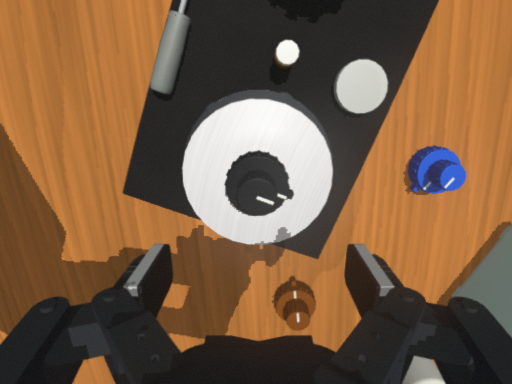

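The wrist view shows the big lid at ~(258,170), with the cap knob at ~(257,188) and its tab at ~(290,195). The knob centre measures (0.503, -0.1125, top 0.149), which matches the earlier estimate. I'll descend with the tips just above the skirt top and grip.

Emit:
play_rows(commands="-0.02 0.04 -0.8 0 0 0;-0.02 0.04 -0.8 0 0 0;0 0 -0.7 0 0 0;0 0 -0.4 0 0 0;0 0 0 0 0 0;0 0 0 0 0 0")

```text
t: 3.65
tcp_pos: [0.5043, -0.1126, 0.124]
eef_rot: [[0.051, 0.999, 0.001], [0.999, -0.051, -0.0], [-0.0, 0.001, -1.0]]
wrist_force: [0.3, 0.3, 0.1]
opening: 0.0857
grip_force: 0.0
```

Emit:
play_rows(commands="0 0 0 0 0 0;0 0 0 0 0 0;0 0 0 0 0 0;0 0 0 0 0 0;0 0 0 0 0 0;0 0 0 0 0 0;0 0 0 0 0 0;0 0 0 0 0 0", hand=1, squeeze=70)

```text
t: 4.65
tcp_pos: [0.5039, -0.1132, 0.1238]
eef_rot: [[0.052, 0.999, -0.0], [0.999, -0.052, -0.0], [-0.0, -0.0, -1.0]]
wrist_force: [-1.5, 0.1, 5.7]
opening: 0.0303
grip_force: 68.9
```

Run:
```python
from h import *
o=env.get_obs();print(o['t'],o['q'],o['tcp_pos'],o['opening'],o['grip_force'],o['wrist_force'],o['torque'])
snap('wrist','w1')
```

```text
4.65 [-4.37408005e-01  5.46222596e-01  1.80239962e+00 -3.47849643e-04
  7.93100576e-01 -3.84915487e-01] [ 0.50390083 -0.11317775  0.12378381] 0.030312067089454327 68.86967539787292 [-1.52491664  0.14317069  5.70302019] [-0.03001682  0.31653768  0.03745341]
```

View pics/w1.png

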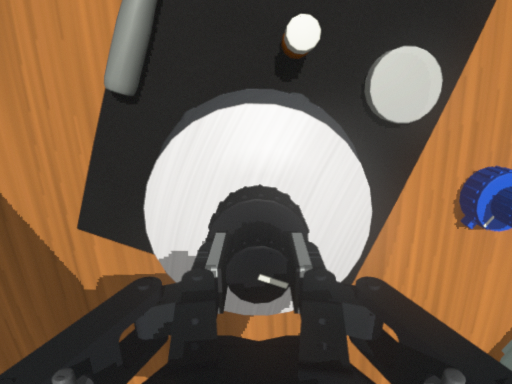

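The picture shows the knob held between both pads at ~(258,270), with the index line visible. Now I try counter-clockwise gently.

Emit:
play_rows(commands="0 0 0 0 0 0.4;0 0 0 0 0 0.4;0 0 0 0 0 0.4;0 0 0 0 0 0")

```text
t: 5.2
tcp_pos: [0.504, -0.1136, 0.1238]
eef_rot: [[-0.157, 0.988, 0.0], [0.988, 0.157, -0.001], [-0.001, -0.0, -1.0]]
wrist_force: [-2.4, -0.9, 4.8]
opening: 0.03
grip_force: 69.0
```

```bash
cat >> h.py <<'E'
def st():
    o=env.get_obs();R=o['eef_rot'];print(round(o['t'],2),'q6',o['q'][5].round(3),'tcp',o['tcp_pos'].round(4),'yaw',np.degrees(np.arctan2(R[1,0],R[0,0])).round(2),'F',o['wrist_force'].round(1),'M',o['torque'].round(2),'grip',round(o['grip_force'],1),round(o['opening'],4))
E
python3 -c "
from h import *
st()"
```

```text
5.2 q6 -0.595 tcp [ 0.504  -0.1136  0.1238] yaw 99.05 F [-2.4 -0.9  4.8] M [-0.23  0.28  0.02] grip 69.0 0.03
```

Emit:
play_rows(commands="0 0 0 0 0 0.4;0 0 0 0 0 0.4;0 0 0 0 0 0")

```text
t: 5.58
tcp_pos: [0.5042, -0.1135, 0.1238]
eef_rot: [[-0.293, 0.956, 0.0], [0.956, 0.293, -0.001], [-0.001, 0.0, -1.0]]
wrist_force: [-2.1, -0.4, 6.0]
opening: 0.0302
grip_force: 68.9
```

Run:
```python
from h import *
st();snap('wrist','w2')
show('w2',190,220,330,320,4,'w2c')
```

```text
5.58 q6 -0.734 tcp [ 0.5042 -0.1135  0.1238] yaw 107.03 F [-2.1 -0.4  6. ] M [-0.09  0.23  0.05] grip 68.9 0.0302
```

View pics/w2c.png

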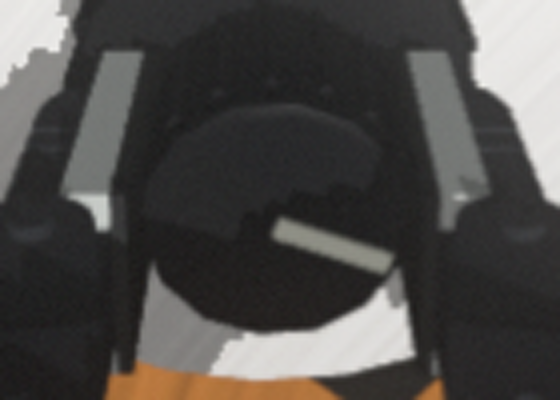

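The index line is at the same place in the gripper view, (258,277) to (289,286), after a 20° turn at almost no torque. The cap turns with the gripper, so counter-clockwise opens it. I'll carry on to just short of the second stop, then feel for the stop.

Emit:
play_rows(commands="0 0 0 0 0 0.5;0 0 0 0 0 0.5;0 0 0 0 0 0.5;0 0 0 0 0 0.5;0 0 0 0 0 0.5;0 0 0 0 0 0.5;0 0 0 0 0 0.5;0 0 0 0 0 0.5;0 0 0 0 0 0.5;0 0 0 0 0 0")

```text
t: 6.88
tcp_pos: [0.5028, -0.1129, 0.1238]
eef_rot: [[-0.883, 0.469, -0.003], [0.469, 0.883, 0.001], [0.003, -0.001, -1.0]]
wrist_force: [-4.1, -0.4, 8.3]
opening: 0.0301
grip_force: 69.3
```

```bash
python3 -c "
from h import *
st()"
```

```text
6.88 q6 -1.52 tcp [ 0.5028 -0.1129  0.1238] yaw 152.05 F [-4.1 -0.4  8.3] M [0.11 0.61 0.08] grip 69.3 0.0301
```

Emit:
play_rows(commands="0 0 0 0 0 0.2;0 0 0 0 0 0.2;0 0 0 0 0 0")

```text
t: 7.25
tcp_pos: [0.5026, -0.1128, 0.1238]
eef_rot: [[-0.914, 0.407, -0.003], [0.407, 0.914, 0.001], [0.003, -0.001, -1.0]]
wrist_force: [-5.1, 0.6, 8.8]
opening: 0.0301
grip_force: 69.3
```

```bash
python3 -c "
from h import *
st()"
```

```text
7.25 q6 -1.589 tcp [ 0.5026 -0.1128  0.1238] yaw 156.01 F [-5.1  0.6  8.8] M [ 0.02  0.74 -0.04] grip 69.3 0.0301
```

Emit:
play_rows(commands="0 0 0 0 0 0.2;0 0 0 0 0 0.2;0 0 0 0 0 0")

```text
t: 7.62
tcp_pos: [0.5024, -0.1131, 0.1238]
eef_rot: [[-0.94, 0.342, -0.003], [0.342, 0.94, 0.0], [0.003, -0.001, -1.0]]
wrist_force: [-5.1, -0.9, 8.7]
opening: 0.0301
grip_force: 69.3
```

```bash
python3 -c "
from h import *
st()"
```

```text
7.62 q6 -1.659 tcp [ 0.5024 -0.1131  0.1238] yaw 160.03 F [-5.1 -0.9  8.7] M [-0.06  0.85 -0.04] grip 69.3 0.0301
```

Emit:
play_rows(commands="0 0 0 0 0 0.15;0 0 0 0 0 0.15;0 0 0 0 0 0")

```text
t: 8.0
tcp_pos: [0.5024, -0.1133, 0.1238]
eef_rot: [[-0.956, 0.295, -0.003], [0.295, 0.956, 0.001], [0.003, -0.0, -1.0]]
wrist_force: [-6.0, -2.7, 8.2]
opening: 0.0298
grip_force: 69.3
```

```bash
python3 -c "
from h import *
st()"
```

```text
8.0 q6 -1.709 tcp [ 0.5024 -0.1133  0.1238] yaw 162.85 F [-6.  -2.7  8.2] M [-0.38  0.98 -0.61] grip 69.3 0.0298
```

Emit:
play_rows(commands="0 0 0 0 0 0.15;0 0 0 0 0 0.15;0 0 0 0 0 0")

```text
t: 8.38
tcp_pos: [0.5014, -0.1135, 0.1237]
eef_rot: [[-0.97, 0.243, -0.006], [0.243, 0.97, 0.0], [0.005, -0.001, -1.0]]
wrist_force: [-6.5, -3.5, 9.5]
opening: 0.0301
grip_force: 69.6
```

```bash
python3 -c "
from h import *
st();snap('wrist','w3')
show('w3',190,220,330,320,4,'w3c')"
```

```text
8.38 q6 -1.762 tcp [ 0.5014 -0.1135  0.1237] yaw 165.94 F [-6.5 -3.5  9.5] M [-0.62  1.28 -0.55] grip 69.6 0.0301
```

View pics/w3c.png

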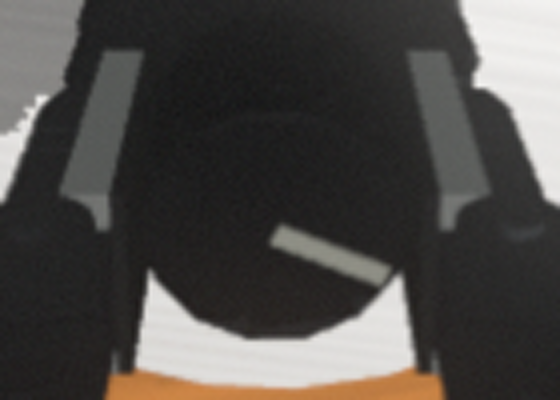

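The moment about z jumped to -0.6 N m at ~77°, and the index line has slipped only a few degrees in the pads. This is the second stop. I'll back off about 3°, relieve the side load, and lift gently.

Emit:
play_rows(commands="-0.02 0 0 0 0 -0.15;-0.02 0 0 0 0 -0.15;0 0 0 0 0 0")

```text
t: 8.8
tcp_pos: [0.5012, -0.1134, 0.1236]
eef_rot: [[-0.956, 0.292, -0.003], [0.292, 0.956, -0.0], [0.003, -0.001, -1.0]]
wrist_force: [-4.5, -2.0, 6.9]
opening: 0.0298
grip_force: 69.2
```

```bash
python3 -c "
from h import *
st()"
```

```text
8.8 q6 -1.712 tcp [ 0.5012 -0.1134  0.1236] yaw 163.02 F [-4.5 -2.   6.9] M [-0.21  0.75  0.03] grip 69.2 0.0298
```

Emit:
play_rows(commands="0 0 0.08 0 0 0;0 0 0.08 0 0 0;0 0 0 0 0 0")

```text
t: 9.18
tcp_pos: [0.5015, -0.1129, 0.1295]
eef_rot: [[-0.956, 0.292, -0.002], [0.292, 0.956, 0.0], [0.002, -0.0, -1.0]]
wrist_force: [-5.0, -1.8, 0.2]
opening: 0.0299
grip_force: 69.3
```

```bash
python3 -c "
from h import *
st()"
```

```text
9.18 q6 -1.713 tcp [ 0.5015 -0.1129  0.1295] yaw 163.02 F [-5.  -1.8  0.2] M [-0.43  0.93 -0.  ] grip 69.3 0.0299
```

Emit:
play_rows(commands="0 0 0.1 0 0 0;0 0 0.1 0 0 0;0 0 0.1 0 0 0;0 0 0 0 0 0")

```text
t: 9.68
tcp_pos: [0.5044, -0.1135, 0.1427]
eef_rot: [[-0.956, 0.293, 0.005], [0.293, 0.956, -0.001], [-0.005, 0.0, -1.0]]
wrist_force: [-0.2, -0.6, -1.0]
opening: 0.03
grip_force: 69.5
```

```bash
python3 -c "
from h import *
st()"
```

```text
9.68 q6 -1.713 tcp [ 0.5044 -0.1135  0.1427] yaw 162.99 F [-0.2 -0.6 -1. ] M [ 0.    0.04 -0.01] grip 69.5 0.03
```

The forces are gone and the reading is -1 N, about the cap's own weight, so it is free. I'll raise it well clear.

Emit:
play_rows(commands="0 0 0.2 0 0 0;0 0 0.4 0 0 0;0 0 0.4 0 0 0;0 0 0.4 0 0 0;0 0 0.4 0 0 0;0 0 0.2 0 0 0;0 0 0.1 0 0 0;0 0 0 0 0 0;0 0 0 0 0 0;0 0 0 0 0 0;0 0 0 0 0 0")

```text
t: 11.05
tcp_pos: [0.5024, -0.1131, 0.2254]
eef_rot: [[-0.956, 0.292, -0.001], [0.292, 0.956, 0.0], [0.001, 0.0, -1.0]]
wrist_force: [-0.2, -0.2, -0.8]
opening: 0.0303
grip_force: 69.4
```

Run:
```python
from h import *
st();snap('side','d1');snap('scene','s1')
show('d1',100,70,400,330,1.3,'e1');show('s1',170,70,470,330,1.3,'e2')
cv2.imwrite('pics/e12.png',np.hstack([cv2.imread('pics/e1.png'),cv2.imread('pics/e2.png')]))
```

```text
11.05 q6 -1.713 tcp [ 0.5024 -0.1131  0.2254] yaw 163.0 F [-0.2 -0.2 -0.8] M [-0.01 -0.    0.01] grip 69.4 0.0303
```

View pics/e12.png

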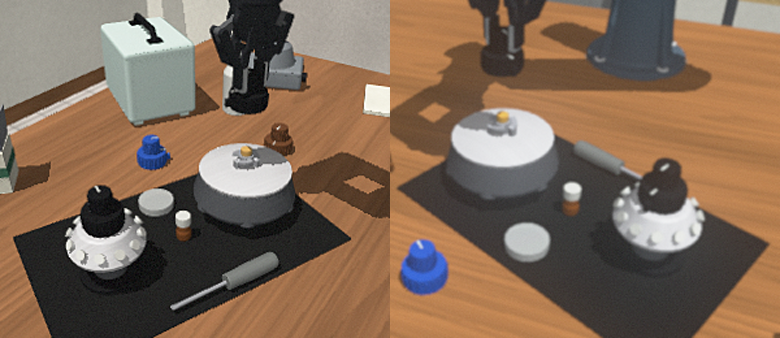

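Both views show the cap held upright in the gripper, at ~(246,100) in the left half and ~(502,60) in the right half. The stud on the big rotor is bare. The spare cap, vial, screwdriver and dish are where they were. The cap's lower edge is about 10 cm above the lid.

```bash
python3 -c "
from cell import env
print(env.finish_job())"
```

```text
the job is handed in; nothing more can be done
None
```

The big rotor's cap opened counter-clockwise, so it has a right-hand thread; it is off and held upright and still about 10 cm above the rotor, the small rotor's cap, vial, screwdriver and dish were left alone, and the job was handed in at about 11 s.

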